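# Sweep the baguette ends off the bread board into the scrap pan

### The job

Clear the bread board after slicing: with your fingertips, sweep the three loose baguette ends along the board and over its edge into the empty black scrap pan, wherever that pan stands. Push them only, do not pick them up, and leave the half loaf, the tongs and the jam jar on the board as they are.

Things in the scene. Friction and masses are not known exactly. Their poses are not given: they have to be found in the camera images.
- board: white bread board, 305 mm along its x by 457 mm along its y, 20 mm thick, on a low steel stand that does not move; its flat top is 90 mm above the board's origin, which lies on the table under the board's centre (the axes turn with the board, z up). The top has no rim; the two short ends (at y = +228 and -228 mm) each overhang a pan
- scrap_pan: empty black gastronorm pan, 325 mm along its x by 176 mm along its y over the rim, 65 mm high, inside about 300 x 151 mm and 62 mm deep, fixed, with the board's axes; one long side of it is tucked 18 mm under one short end of the board (either end), so its mouth opens right at that end. Its rim is 5 mm below the board's underside. Origin at the centre of its underside, on the table
- roll_pan: steel pan of the same size and fixed likewise at the other short end of the board, filled with seeded rolls for sale that stand up to 50 mm above the table; no crust belongs there. Origin at the centre of its underside
- crust_a: baguette end (heel): brown dome 52 mm across and 34 mm high, 14 to 28 g, lying on its flat cut face on the robot's half of the board; slides when pushed low down. Origin at the centre of the cut face, z up out of the dome
- crust_b: second baguette end, the same
- crust_c: third baguette end, the same
- crust_a_mid (a point): point in the middle of the first baguette end, 15 mm above its cut face
- crust_b_mid (a point): the same point of the second baguette end
- crust_c_mid (a point): the same point of the third baguette end
- half_loaf: half baguette to keep, 160 mm long along its y, 56 mm wide, 57 mm high, loose, lying near the board's far edge. Origin at the centre of its underside
- tongs: serving tongs, 200 mm long along their y, about 45 mm wide, 16 mm high, black and steel, lying loose near the board's far edge. Origin under their middle
- jam_jar: small red jam jar with a brass-coloured lid, 52 mm across and 60 mm high, loose, standing upright on the board beside the baguette ends. Origin at the centre of its underside

How it is judged (in metres and radians):
At the end, for the whole second after the job is handed in: All three baguette ends are inside the black scrap pan and stay there (the middle of each within its walls and below its rim); half loaf, tongs and jam jar are within 15 mm of where they started and the jar is upright (x of crust_a_mid in the frame of scrap_pan between -0.15 and 0.15 m and y of crust_a_mid in the frame of scrap_pan between -0.078 and 0.078 m and z of each of crust_a_mid, crust_b_mid, crust_c_mid in the frame of scrap_pan below 0.065 m and x of crust_b_mid in the frame of scrap_pan between -0.15 and 0.15 m and y of crust_b_mid in the frame of scrap_pan between -0.078 and 0.078 m and x of crust_c_mid in the frame of scrap_pan between -0.15 and 0.15 m and y of crust_c_mid in the frame of scrap_pan between -0.078 and 0.078 m and distance of each of half_loaf, tongs, jam_jar from where it was at the start of the episode below 0.015 m and angle between jam_jar's own z axis and vertical below 0.2 rad); the robot touches nothing.
It fails at once if the half loaf moved by more than 15 mm (distance of half_loaf from where it was at the start of the episode above 0.015 m).
It fails at once if the tongs moved by more than 15 mm (distance of tongs from where it was at the start of the episode above 0.015 m).
It fails at once if the jam jar moved by more than 15 mm (distance of jam_jar from where it was at the start of the episode above 0.015 m).
It fails at once if a baguette end is lifted (its middle rises 20 mm above where it lies on the board) (z of any of crust_a_mid, crust_b_mid, crust_c_mid in the frame of board above 0.125 m).
It also fails if it takes over 58 s, if anything falls off the work surface, if the arm or the gripper's body presses on something with over 40 N, if the wrist force passes 120 N, or if a joint passes its speed limit or range.

### The arm

A 6-joint arm with a two-finger parallel gripper is mounted at the origin on the work surface. World frame = base frame: x ahead of the robot, y to its left, z up, the work surface at z = 0. Lengths are in m, angles in degrees, forces in N, time in s.
With the tool pointing down it reaches from about 0.35 to 0.975 m from the base axis. Payload 7.1 kg.
Tool frame: the origin (TCP) lies between the finger pads; the fingertips stand 17 mm ahead of it and the grasp point (between the pads) lies 2 mm behind it (robot.nose_length is the distance from the TCP to the fingertips, in m); z points along the fingers, y is the line along which they close (so a half turn about z gives the same grasp; the last joint's range is limited). The gripper opens to 88 mm and grips with 3 to 60 N. Pads are 20 mm wide; open, the fingers measure 115 mm over their backs; the gripper's body (75 mm by 178 mm) begins 61 mm behind the grasp point.
Start: joints at [65.203, 24.242, 93.386, -0, 62.372, -1.089], TCP at [0.251, 0.572, 0.24] pointing down, gripper open.
Joint ranges: [-172.04, 172.04], [-51.8, 120.97], [4.93, 147.93], [-75.15, 255.16], [6.16, 154.13], [-145.62, 145.62]. Speed limits (degrees/s): [136.94, 136.94, 172.46, 180, 180, 180].

### API

Orientations are given as a 3x3 rotation matrix whose columns are the frame's x, y, z axes.
In Python, from workcell import robot, get_image, calibration gives the robot as it stands.
- The arm moves only by the tool servo_tool, never from a script. Its arguments are lists of equal length, an entry for each row: "slide": the shift along the tool's x, y, z in m, a list of three; "yaw": the turn about the tool's z in degrees; "fingers": the finger opening in m, from 0 to 0.0878. A call has 1 to 5 rows; each row is the pose to reach, as a shift and turn from the pose commanded when the call began, along the tool's axes at that moment; what a row does not reach only later rows make up. A row lasts 1/8 s, in which the tool goes at most 62.5 mm and 10.7 degrees, less where a joint would pass 70% of its speed; a pose out of reach is approached as far as the arm can. A call with a gripper value outside its range is refused whole. The fingers move at their own pace and stop on an object; "squeeze" is the grip in N (left out, the last holds). Time passes only in rows, so rows that repeat a pose let the fingers close. It gives the time, the measured TCP pose, the force, the opening and the grip force at its end, in the units of the state.
- robot.read_state(): the state, without advancing time (a new reading comes with each control period).
- get_image(name): name is "side" or "top" or "wrist"; returns (picture, depth): 384x512x3 uint8, red, green, blue; 384x512 float32, m along the optical axis (not along the pixel's ray), 0 where there is no reading.
- calibration(name): a dict with "intrinsics" (3x3 intrinsics, pixels), "k1" (the pictures are not rectified: a ray, as slopes to the right and down, at radius r is drawn at 1 + k1 r^2 times it, then the intrinsics apply), "R" (3x3) and "t" (3): a world point X has camera coordinates R X + t. Camera axes: x right, y down, z forward; pixel columns grow to the right and rows downward; lengths in m; the calibration is good to about 2 mm. A picture is of the moment at which its call begins: read the wrist's pose just before it. calibration takes no time and is no camera call; for the wrist camera it gives the pose at the moment of the call.
- robot.close_job(): hands the job in; it is judged then, once.
The state is a dict: "clock": time; "qpos": joint angles; "joint_vel": joint speeds; "tau": joint torques, N m; "position": TCP position; "tcp_rot": TCP orientation; "contact_force": force on the tool from outside, world axes, zero at the start; "torque": the same for the moment, N m; "finger_gap": opening from 0.0 (shut) to 1.0 (fully open); "gripper_force": force on a finger pad.
Only numpy, scipy, OpenCV 4.12 (cv2) and the standard library are available. Lean on these libraries where they do the work, as an engineer would, in place of code of your own. Each camera call takes 0.05 s, during which the arm holds its last target. There are 200 camera calls.

## Working session

There is one attempt and no reset: what is moved stays moved. The work goes in short steps, Python scripts to look and compute and a tool call to move; the robot and the scene stay as the last step left them, time stands still between calls to the robot, and variables do not carry over. Pictures are saved under pics/ and viewed, at most 10 in all, crops included, and the job is handed in when it is done.

Besides the shell and the picture viewer there is one more tool, called after "Emit:" as name([rows], argument=value, ...), one row to a line, values as JSON. servo_tool: Moves the arm, as the interface text tells. Its arguments: {"type":"object","properties":{"slide":{"type":"array","items":{"type":"array","items":{"type":"number"}}},"yaw":{"type":"array","items":{"type":"number"}},"fingers":{"type":"array","items":{"type":"number"}},"squeeze":{"type":"number"}},"required":["slide","yaw","fingers"]}

```bash
mkdir -p pics
cat > h.py <<'E'
import numpy as np, cv2
from workcell import robot, get_image, calibration
def world(cal, uv, depth):
    K=np.array(cal["intrinsics"]);k1=cal["k1"]
    uv=np.atleast_2d(uv).astype(float)
    n=cv2.undistortPoints(uv.reshape(-1,1,2),K,np.array([k1,0,0,0.])).reshape(-1,2)
    c=np.c_[n,np.ones(len(n))]*np.asarray(depth).reshape(-1,1)
    return (c-np.array(cal["t"]))@np.array(cal["R"])
def cloud(name):
    cal=calibration(name); im,d=get_image(name)
    v,u=np.mgrid[:d.shape[0],:d.shape[1]]
    P=world(cal,np.c_[u.ravel(),v.ravel()],d.ravel()).reshape(*d.shape,3); P[d==0]=np.nan
    return im,d,P
E
python3 - <<'E'
from h import *
s=robot.read_state();print(s["position"],np.round(s["tcp_rot"],3),s["clock"],s["contact_force"])
for n in ["side","top"]:
    im,d,P=cloud(n); np.savez(f"{n}.npz",im=im,P=P); cv2.imwrite(f"pics/{n}.png",im[...,::-1])
E
```

```text
[0.25104922 0.57178098 0.23888015] [[-0.916  0.402 -0.001]
 [ 0.402  0.916 -0.001]
 [ 0.    -0.002 -1.   ]] 0.0 [-0.31832543  0.26308646  0.38291269]
```

```bash
python3 -c "
import cv2,numpy as np
a=cv2.imread('pics/top.png');cv2.imwrite('pics/top2.png',cv2.resize(a,(800,600)))"
```

```text
(no output)
```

View pics/top2.png

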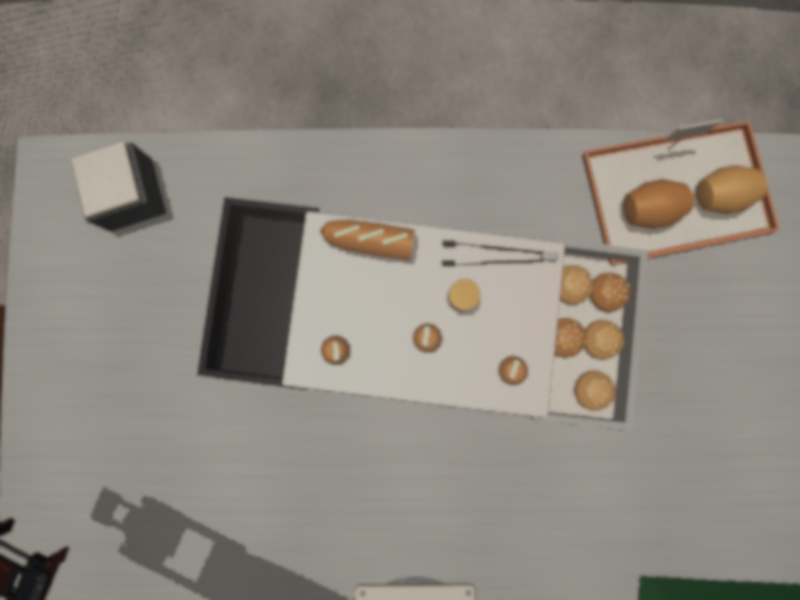

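View pics/side.png

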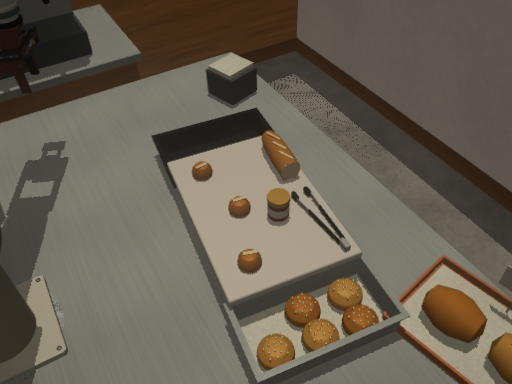

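The top view (800x600) shows the black pan at the left (+y) end of the board. The crusts are at (335,350), (427,338) and (513,370), the jar lid at (464,295), the loaf at (370,240) and the tongs at (500,253). The side view agrees.

Run:
```python
from h import *
Z=np.load("top.npz");P=Z["P"]
def at(u,v,P=P,r=1):
    u=int(round(u));v=int(round(v));return np.round(np.nanmedian(P[v-r:v+r+1,u-r:u+r+1].reshape(-1,3),0),4)
pts={"cA":(335,350),"cB":(427,338),"cC":(513,370),"jar":(464,295),"loafL":(330,234),"loafR":(408,247),"board1":(380,360),"board2":(470,370)}
for k,(u,v) in pts.items(): print(k,at(u*.64,v*.64))
# board plane
m=np.abs(P[...,2]-.09)<.006
pix=np.argwhere(m)
n,l,st,c=cv2.connectedComponentsWithStats(m.astype(np.uint8)); i=1+np.argmax(st[1:,4]); mm=l==i
Q=P[mm]; print("z",np.median(Q[:,2])); rect=cv2.minAreaRect(Q[:,:2].astype(np.float32)); print(rect,cv2.boxPoints(rect))
# objects above board
h=(P[...,2]>.1)&cv2.fillConvexPoly(np.zeros(m.shape,np.uint8),(np.array([(306,212),(564,243),(548,416),(284,385)])*.64).astype(int),1).astype(bool)
n,l,st,c=cv2.connectedComponentsWithStats(h.astype(np.uint8))
for i in range(1,n):
    if st[i,4]>15:
        q=P[l==i]; r=cv2.minAreaRect(q[:,:2].astype(np.float32)); print("top",c[i]/.64,st[i,4],np.round(r[0],4),np.round(r[1],3),round(r[2],1),q[:,2].max().round(3))
S=np.load("side.npz")["P"]
print("side")
for k,(u,v) in {"cA":(202,170),"cB":(239,206),"cC":(250,260),"jar":(278,195)}.items():
    w=S[v-22:v+22,u-18:u+18].reshape(-1,3); w=w[w[:,2]>.1]; w=w[np.linalg.norm(w[:,:2]-at(u,v,S)[:2],axis=1)<.05]
    print(k,np.round(w.min(0),3),np.round(w.max(0),3))
```

```text
cA [0.5352 0.1349 0.1251]
cB [ 0.5553 -0.017   0.1237]
cC [ 0.5005 -0.1581  0.124 ]
jar [ 0.6223 -0.0767  0.1506]
loafL [0.726  0.1431 0.1364]
loafR [0.7032 0.0134 0.1428]
board1 [0.5193 0.0615 0.0895]
board2 [ 0.5001 -0.0929  0.0903]
z 0.09006883823692947
((0.5992618799209595, -0.016350865364074707), (0.4572262465953827, 0.3071187734603882), 82.7132568359375) [[ 0.41794652 -0.22364093]
 [ 0.7225849  -0.26259437]
 [ 0.78057724  0.1909392 ]
 [ 0.47593886  0.22989264]]
top [369.68912619 237.23167823] 1153 [0.7247 0.0827] [0.158 0.054] 80.5 0.151
top [506.51041667 251.59769144] 222 [ 0.6964 -0.1429] [0.198 0.036] 82.8 0.11
top [451.875      261.84027778] 45 [ 0.6846 -0.0697] [0.048 0.008] 89.1 0.108
top [463.58753551 294.1628196 ] 352 [ 0.6252 -0.0774] [0.05 0.05] 44.7 0.155
top [427.27025261 337.14612369] 287 [ 0.5573 -0.0194] [0.048 0.049] 45.7 0.128
top [334.87972509 349.30734536] 291 [0.5368 0.1359] [0.049 0.048] 42.9 0.128
top [512.2130102  370.32844388] 294 [ 0.5    -0.1606] [0.049 0.047] 89.7 0.129
side
cA [0.509 0.108 0.1  ] [0.558 0.154 0.127]
cB [ 0.53  -0.045  0.1  ] [ 0.579 -0.002  0.127]
cC [ 0.474 -0.19   0.1  ] [ 0.521 -0.144  0.128]
jar [ 0.598 -0.104  0.1  ] [ 0.649 -0.053  0.154]
```

Emit:
servo_tool([
  [-0.045, -0.033, 0],
  [-0.09, -0.066, 0],
  [-0.135, -0.1, 0],
  [-0.18, -0.133, 0],
  [-0.225, -0.166, 0],
], yaw=[10, 20, 30, 40, 50], fingers=[0.025, 0.025, 0.025, 0.025, 0.025])

```text
clock: 0.72
position: [0.391, 0.3281, 0.2395]
tcp_rot: [[-0.275, 0.961, -0.0], [0.961, 0.275, -0.0], [-0.0, -0.0, -1.0]]
contact_force: [1.0, 0.4, -0.3]
finger_gap: 0.466
gripper_force: 0.0
```

```bash
cat > go.py <<'E'
import sys
from h import *
# go.py bx by z : tool-axis shift and yaw to a board-frame target
bx,by,z=map(float,sys.argv[1:4]); X=np.array([.992,-.1262]);Y=np.array([.1262,.992]);c=np.array([.5993,-.0164])
s=robot.read_state();R=np.array(s["tcp_rot"]);p=np.array(s["position"])
t=np.r_[c+bx*X+by*Y,z]; a=np.degrees(np.arctan2(R[1,0],R[0,0]))
b=p[:2]-c
print("shift",np.round(R.T@(t-p),4),"yaw",round(a-82.75,2),"board xy",np.round([b@X,b@Y],4),"z",p[2].round(4),"gap",s["finger_gap"],"F",np.round(s["contact_force"],2),"t",s["clock"])
E
python3 go.py -.081 .092 .2
```

```text
shift [-0.272   0.0673  0.0395] yaw 23.23 board xy [-0.2501  0.3155] z 0.2395 gap 0.466382519692016 F [ 0.98  0.41 -0.25] t 0.725
```

Emit:
servo_tool([
  [-0.054, 0.0135, 0.008],
  [-0.109, 0.027, 0.016],
  [-0.163, 0.04, 0.024],
  [-0.218, 0.054, 0.032],
  [-0.272, 0.0673, 0.04],
], yaw=[5, 10, 15, 20, 23.2], fingers=[0.025, 0.025, 0.025, 0.025, 0.025])

```text
clock: 1.35
position: [0.5321, 0.0858, 0.1993]
tcp_rot: [[0.123, 0.992, -0.0], [0.992, -0.123, 0.0], [0.0, -0.0, -1.0]]
contact_force: [0.3, 0.6, -0.1]
finger_gap: 0.284
gripper_force: 0.0
```

```bash
python3 go.py -.081 .092 .113
python3 - <<'E'
from h import *
im,d,P=cloud("side"); cv2.imwrite("pics/s2.png",im[60:310,100:400][:,:,::-1].repeat(2,0).repeat(2,1))
E
```

```text
shift [-0.0009 -0.0014  0.0863] yaw 0.21 board xy [-0.0796  0.0929] z 0.1993 gap 0.2841336505742193 F [ 0.31  0.62 -0.06] t 1.35
```

View pics/s2.png

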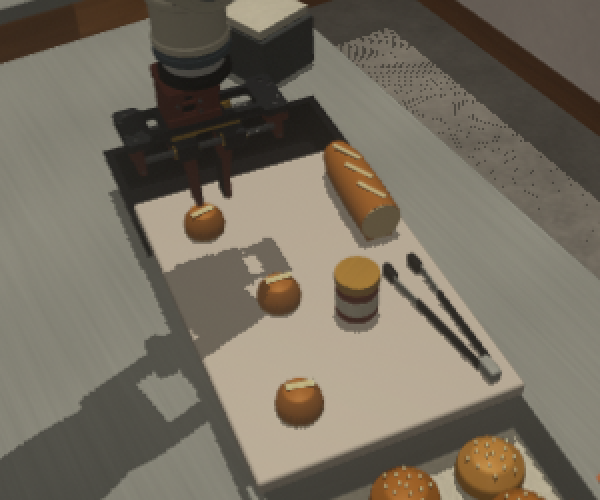

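The gripper at crop (200,130) is square to the board, above and behind the near crust (205,222). I'll go down and push.

Emit:
servo_tool([
  [0, -0.001, 0.04],
  [0, -0.001, 0.07],
  [0, -0.001, 0.082],
  [0, -0.001, 0.086],
  [0, -0.001, 0.086],
], yaw=[0.2, 0.2, 0.2, 0.2, 0.2], fingers=[0.025, 0.025, 0.025, 0.025, 0.025])

```text
clock: 2.02
position: [0.5309, 0.0879, 0.1143]
tcp_rot: [[0.123, 0.992, 0.001], [0.992, -0.123, 0.0], [0.0, 0.001, -1.0]]
contact_force: [-0.1, 0.5, 0.1]
finger_gap: 0.283
gripper_force: 0.0
```

Emit:
servo_tool([
  [0.02, 0, 0],
  [0.04, 0, 0],
  [0.06, 0, 0],
  [0.08, 0, 0],
  [0.1, 0, 0],
], yaw=[0, 0, 0, 0, 0], fingers=[0.025, 0.025, 0.025, 0.025, 0.025])

```text
clock: 2.65
position: [0.5429, 0.1886, 0.1137]
tcp_rot: [[0.123, 0.992, 0.0], [0.992, -0.123, -0.0], [-0.0, 0.0, -1.0]]
contact_force: [-0.2, -0.9, 1.4]
finger_gap: 0.285
gripper_force: 0.3
```

```bash
python3 go.py -.081 .235 .113
```

```text
shift [0.0387 0.001  0.0007] yaw 0.18 board xy [-0.0818  0.1963] z 0.1137 gap 0.2850946851879057 F [-0.17 -0.87  1.39] t 2.65
```

Emit:
servo_tool([
  [0.02, 0, 0],
  [0.04, 0, 0],
  [0.05, 0, 0],
  [0.05, 0, 0],
  [0.05, 0, -0.04],
], yaw=[0, 0, 0, 0, 0], fingers=[0.025, 0.025, 0.025, 0.025, 0.025])

```text
clock: 3.28
position: [0.5468, 0.2353, 0.1512]
tcp_rot: [[0.124, 0.992, -0.006], [0.992, -0.124, -0.003], [-0.004, -0.006, -1.0]]
contact_force: [-0.3, -0.9, -0.3]
finger_gap: 0.286
gripper_force: 0.0
```

```bash
python3 go.py -.041 -.062 .2
python3 - <<'E'
from h import *
im,d,P=cloud("top"); cv2.imwrite("pics/t3.png",cv2.resize(im[120:290,110:420][:,:,::-1],None,fx=2,fy=2))
E
```

```text
shift [-0.3053  0.0419 -0.0479] yaw 0.14 board xy [-0.0839  0.243 ] z 0.1512 gap 0.2858783497643621 F [-0.33 -0.92 -0.33] t 3.275
```

View pics/t3.png

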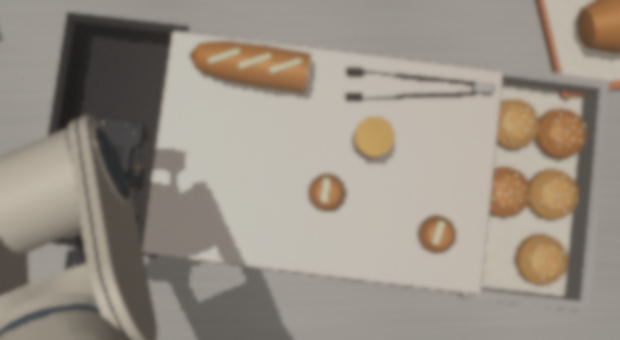

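The first crust is off the board, with the pan hidden by the arm. The other things have not moved: B at crop (327,192), C at (437,234), jar at (374,138). Next, B.

Emit:
servo_tool([
  [-0.04, 0, -0.04],
  [-0.095, 0.01, -0.048],
  [-0.15, 0.02, -0.048],
  [-0.205, 0.03, -0.048],
  [-0.26, 0.042, -0.048],
], yaw=[0, 0, 0, 0, 0], fingers=[0.025, 0.025, 0.025, 0.025, 0.025])

```text
clock: 3.95
position: [0.5581, -0.029, 0.2019]
tcp_rot: [[0.124, 0.992, 0.0], [0.992, -0.124, -0.0], [-0.0, 0.0, -1.0]]
contact_force: [0.6, 0.8, 0.1]
finger_gap: 0.283
gripper_force: 0.0
```

Emit:
servo_tool([
  [-0.03, 0, 0],
  [-0.045, 0, 0],
  [-0.045, 0, 0.03],
  [-0.045, 0, 0.03],
  [-0.045, 0, 0.03],
], yaw=[0, 0, 0, 0, 0], fingers=[0.025, 0.025, 0.025, 0.025, 0.025])

```text
clock: 4.58
position: [0.5532, -0.0708, 0.1722]
tcp_rot: [[0.123, 0.992, 0.0], [0.992, -0.123, 0.0], [0.0, 0.0, -1.0]]
contact_force: [-0.5, 0.4, -0.2]
finger_gap: 0.286
gripper_force: 0.0
```

```bash
python3 go.py -.041 -.062 .113
python3 - <<'E'
from h import *
X=np.array([.992,-.1262]);Y=np.array([.1262,.992]);c=np.array([.5993,-.0164])
im,d,P=cloud("top"); Q=P[(P[...,2]<.06)&(P[...,2]>.012)]
b=np.c_[(Q[:,:2]-c)@X,(Q[:,:2]-c)@Y,Q[:,2]]; b=b[(abs(b[:,0])<.145)&(b[:,1]>.24)&(b[:,1]<.365)]
print(len(b),b.mean(0),b.min(0),b.max(0))
E
```

```text
shift [-0.0022 -0.0021  0.0592] yaw 0.18 board xy [-0.0389 -0.0598] z 0.1722 gap 0.2857120694067844 F [-0.48  0.36 -0.22] t 4.575
220 [-0.0733663   0.34677274  0.04403527] [-0.09764494  0.32673682  0.02303661] [-0.04821085  0.36469728  0.05564892]
```

Emit:
servo_tool([
  [-0.002, -0.002, 0.03],
  [-0.002, -0.002, 0.052],
  [-0.002, -0.002, 0.059],
  [0.018, -0.002, 0.059],
  [0.038, -0.002, 0.059],
], yaw=[0.2, 0.2, 0.2, 0.2, 0.2], fingers=[0.025, 0.025, 0.025, 0.025, 0.025])

```text
clock: 5.25
position: [0.5566, -0.0319, 0.1137]
tcp_rot: [[0.127, 0.992, 0.002], [0.992, -0.127, 0.0], [0.0, 0.002, -1.0]]
contact_force: [1.0, -0.7, 0.2]
finger_gap: 0.288
gripper_force: 0.0
```

Emit:
servo_tool([
  [0.02, 0, 0],
  [0.04, 0, 0],
  [0.06, 0, 0],
  [0.08, 0, 0],
  [0.1, 0, 0],
], yaw=[0, 0, 0, 0, 0], fingers=[0.025, 0.025, 0.025, 0.025, 0.025])

```text
clock: 5.88
position: [0.5685, 0.0672, 0.1127]
tcp_rot: [[0.127, 0.992, 0.0], [0.992, -0.127, -0.0], [-0.0, 0.0, -1.0]]
contact_force: [-0.2, 0.4, 1.1]
finger_gap: 0.286
gripper_force: 0.4
```

```bash
python3 go.py -.041 .23 .113
python3 - <<'E'
from h import *
X=np.array([.992,-.1262]);Y=np.array([.1262,.992]);c=np.array([.5993,-.0164])
im,d,P=cloud("side"); cv2.imwrite("pics/s4.png",cv2.resize(im[60:310,100:400][:,:,::-1],None,fx=2,fy=2))
E
```

```text
shift [ 1.509e-01 -1.000e-04 -3.000e-04] yaw -0.05 board xy [-0.0411  0.0791] z 0.1127 gap 0.2861832109854153 F [-0.16  0.36  1.11] t 5.875
```

View pics/s4.png

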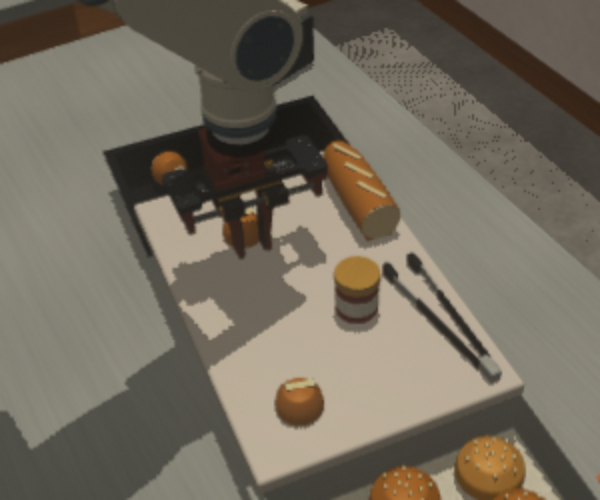

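B at crop (243,230) is cradled between the fingers, and A sits in the pan at (168,166). I'll keep pushing.

Emit:
servo_tool([
  [0.02, 0, 0],
  [0.04, 0, 0],
  [0.06, 0, 0],
  [0.08, 0, 0],
  [0.1, 0, 0],
], yaw=[0, 0, 0, 0, 0], fingers=[0.025, 0.025, 0.025, 0.025, 0.025])

```text
clock: 6.55
position: [0.5812, 0.1665, 0.1127]
tcp_rot: [[0.127, 0.992, -0.0], [0.992, -0.127, -0.0], [-0.0, -0.0, -1.0]]
contact_force: [-0.2, -0.1, 0.0]
finger_gap: 0.288
gripper_force: 0.1
```

Emit:
servo_tool([
  [0.02, 0, 0],
  [0.04, 0, 0],
  [0.055, 0, 0],
  [0.06, 0, 0],
  [0.06, 0, -0.04],
], yaw=[0, 0, 0, 0, 0], fingers=[0.025, 0.025, 0.025, 0.025, 0.025])

```text
clock: 7.18
position: [0.5865, 0.224, 0.1501]
tcp_rot: [[0.127, 0.992, -0.006], [0.992, -0.127, -0.002], [-0.003, -0.006, -1.0]]
contact_force: [0.9, -0.3, -0.3]
finger_gap: 0.286
gripper_force: 0.0
```

```bash
python3 go.py -.080 -.211 .2
```

```text
shift [-0.4481 -0.037  -0.0483] yaw -0.03 board xy [-0.043   0.2369] z 0.1501 gap 0.28620862120860446 F [ 0.94 -0.34 -0.3 ] t 7.175
```

Emit:
servo_tool([
  [-0.04, -0.003, -0.048],
  [-0.1, -0.01, -0.05],
  [-0.16, -0.02, -0.05],
  [-0.22, -0.03, -0.05],
  [-0.28, -0.037, -0.05],
], yaw=[0, 0, 0, 0, 0], fingers=[0.025, 0.025, 0.025, 0.025, 0.025])

```text
clock: 7.8
position: [0.5154, -0.0504, 0.2029]
tcp_rot: [[0.127, 0.992, 0.0], [0.992, -0.127, -0.0], [-0.0, 0.0, -1.0]]
contact_force: [0.9, -0.3, -0.2]
finger_gap: 0.281
gripper_force: 0.0
```

Emit:
servo_tool([
  [-0.056, 0, 0],
  [-0.112, 0, 0],
  [-0.16, 0, 0],
  [-0.168, 0, 0],
  [-0.168, 0, 0],
], yaw=[0, 0, 0, 0, 0], fingers=[0.025, 0.025, 0.025, 0.025, 0.025])

```text
clock: 8.43
position: [0.4947, -0.2153, 0.2026]
tcp_rot: [[0.129, 0.992, -0.0], [0.992, -0.129, 0.0], [0.0, -0.0, -1.0]]
contact_force: [-0.3, -0.6, -1.2]
finger_gap: 0.284
gripper_force: 0.0
```

```bash
python3 go.py -.080 -.211 .113
python3 - <<'E'
from h import *
im,d,P=cloud("top"); cv2.imwrite("pics/t5.png",cv2.resize(im[120:290,110:420][:,:,::-1],None,fx=2,fy=2))
E
```

```text
shift [-0.0005 -0.0013  0.0896] yaw -0.15 board xy [-0.0787 -0.2105] z 0.2026 gap 0.28418851843299736 F [-0.28 -0.63 -1.17] t 8.425
```

View pics/t5.png

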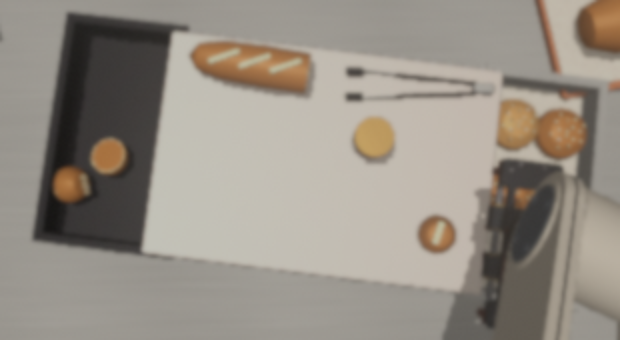

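A, at crop (70,185), and B, at (108,156), are in the black pan. C is still at (437,234), and the loaf, tongs and jar have not moved. I'll push C and steer it towards board x of about -0.10, so it lands clear of the other two.

Emit:
servo_tool([
  [0, -0.001, 0.045],
  [0, -0.001, 0.078],
  [0, -0.001, 0.0895],
  [0.018, -0.001, 0.0895],
  [0.038, -0.001, 0.0895],
], yaw=[0, 0, 0, 0, 0], fingers=[0.025, 0.025, 0.025, 0.025, 0.025])

```text
clock: 9.1
position: [0.4998, -0.1759, 0.1143]
tcp_rot: [[0.127, 0.992, 0.002], [0.992, -0.127, -0.0], [-0.0, 0.002, -1.0]]
contact_force: [-0.5, -0.6, 0.6]
finger_gap: 0.283
gripper_force: 0.0
```

Emit:
servo_tool([
  [0.02, 0, 0],
  [0.04, -0.001, 0],
  [0.06, -0.002, 0],
  [0.08, -0.003, 0],
  [0.1, -0.004, 0],
], yaw=[0, 0, 0, 0, 0], fingers=[0.025, 0.025, 0.025, 0.025, 0.025])

```text
clock: 9.72
position: [0.5078, -0.076, 0.1136]
tcp_rot: [[0.127, 0.992, 0.001], [0.992, -0.127, -0.0], [-0.0, 0.001, -1.0]]
contact_force: [0.4, 0.1, -0.0]
finger_gap: 0.281
gripper_force: 0.2
```

Emit:
servo_tool([
  [0.02, -0.001, 0],
  [0.04, -0.003, 0],
  [0.06, -0.005, 0],
  [0.08, -0.006, 0],
  [0.1, -0.007, 0],
], yaw=[0, 0, 0, 0, 0], fingers=[0.025, 0.025, 0.025, 0.025, 0.025])

```text
clock: 10.35
position: [0.5134, 0.0241, 0.1136]
tcp_rot: [[0.127, 0.992, 0.001], [0.992, -0.127, 0.0], [0.0, 0.001, -1.0]]
contact_force: [-0.8, 0.4, 1.0]
finger_gap: 0.286
gripper_force: 0.2
```

```bash
python3 go.py -.10 .235 .113
python3 - <<'E'
from h import *
im,d,P=cloud("side"); cv2.imwrite("pics/s6.png",cv2.resize(im[60:310,100:400][:,:,::-1],None,fx=2,fy=2))
E
```

```text
shift [ 0.2057 -0.0098  0.0006] yaw -0.03 board xy [-0.0903  0.0293] z 0.1136 gap 0.28570336996793266 F [-0.84  0.37  1.03] t 10.35
```

View pics/s6.png

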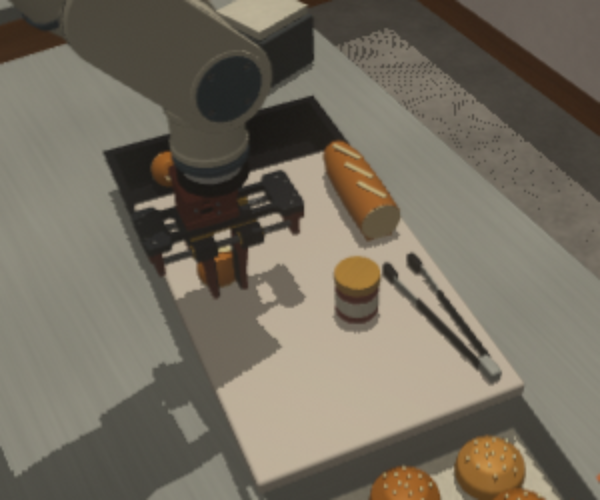

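C at crop (217,265) is cradled and moving with the fingers.

Emit:
servo_tool([
  [0.02, -0.001, 0],
  [0.04, -0.003, 0],
  [0.06, -0.005, 0],
  [0.08, -0.006, 0],
  [0.1, -0.007, 0],
], yaw=[0, 0, 0, 0, 0], fingers=[0.025, 0.025, 0.025, 0.025, 0.025])

```text
clock: 11.02
position: [0.5193, 0.1237, 0.1134]
tcp_rot: [[0.127, 0.992, 0.0], [0.992, -0.127, -0.0], [0.0, 0.0, -1.0]]
contact_force: [0.4, -0.6, 0.3]
finger_gap: 0.286
gripper_force: 0.2
```

Emit:
servo_tool([
  [0.02, -0.001, 0],
  [0.036, -0.002, 0],
  [0.05, -0.002, 0],
  [0.065, -0.002, 0],
  [0.08, -0.002, 0],
], yaw=[0, 0, 0, 0, 0], fingers=[0.025, 0.025, 0.025, 0.025, 0.025])

```text
clock: 11.65
position: [0.5275, 0.203, 0.1132]
tcp_rot: [[0.127, 0.992, -0.0], [0.992, -0.127, -0.0], [-0.0, -0.0, -1.0]]
contact_force: [0.3, 0.7, -0.3]
finger_gap: 0.282
gripper_force: 0.2
```

Emit:
servo_tool([
  [0.015, 0, 0],
  [0.03, 0, 0],
  [0.035, 0, 0],
  [0.035, 0, -0.03],
  [0.02, 0, -0.08],
], yaw=[0, 0, 0, 0, 0], fingers=[0.025, 0.025, 0.025, 0.025, 0.025])

```text
clock: 12.28
position: [0.5288, 0.222, 0.1924]
tcp_rot: [[0.126, 0.992, -0.004], [0.992, -0.126, -0.001], [-0.002, -0.003, -1.0]]
contact_force: [0.5, -0.3, 0.9]
finger_gap: 0.283
gripper_force: 0.0
```

Emit:
servo_tool([
  [-0.05, 0, -0.02],
  [-0.1, 0, -0.03],
  [-0.15, 0, -0.03],
  [-0.2, 0, -0.03],
  [-0.25, 0, -0.03],
], yaw=[0, 0, 0, 0, 0], fingers=[0.025, 0.025, 0.025, 0.025, 0.025])

```text
clock: 12.9
position: [0.4977, -0.0276, 0.2234]
tcp_rot: [[0.127, 0.992, 0.0], [0.992, -0.127, -0.0], [-0.0, 0.0, -1.0]]
contact_force: [-0.5, -0.5, 0.3]
finger_gap: 0.282
gripper_force: 0.0
```

```bash
python3 go.py -.10 .235 .2
python3 - <<'E'
from h import *
X=np.array([.992,-.1262]);Y=np.array([.1262,.992]);c=np.array([.5993,-.0164])
im,d,P=cloud("top"); cv2.imwrite("pics/t7.png",cv2.resize(im[120:290,110:420][:,:,::-1],None,fx=2,fy=2))
Q=P[...,:2]-c; bx=Q@X;by=Q@Y-.298;z=P[...,2]
m=(z>.012)&(abs(bx)<.15)&(by>-.06)&(by<.076)
n,l,st,ce=cv2.connectedComponentsWithStats(m.astype(np.uint8))
for i in range(1,n):
    if st[i,4]>40: k=l==i; print(st[i,4],bx[k].min(),bx[k].max(),by[k].min(),by[k].max(),z[k].max())
E
```

```text
shift [ 0.2589 -0.0009  0.0233] yaw -0.06 board xy [-0.0994 -0.0239] z 0.2234 gap 0.28220559955515556 F [-0.5  -0.52  0.31] t 12.9
1212 -0.1499003993485429 0.1499573042888422 -0.05818137927759992 0.07599941104926766 0.07158209422894815
261 -0.05317200079775705 -0.0039013361574657835 -0.018574900168119524 0.03362649347582769 0.04366053426856814
```

View pics/t7.png

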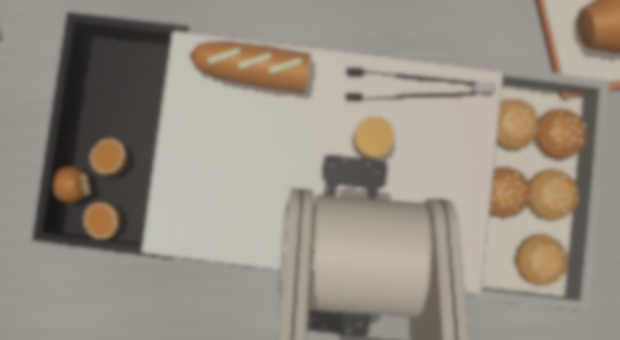

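All three crusts are in the pan, at crop (70,185), (108,156) and (100,220). The loaf, tongs and jar are where they started, and the tool is clear, so I'm handing in.

```bash
python3 -c "
from workcell import robot
print(robot.close_job())"
```

```text
the job is handed in; nothing more can be done
None
```

The job is handed in: all three baguette ends were swept into the black scrap pan by about 13 s on the robot's clock, and the last picture shows the half loaf, tongs and jam jar where they started; the hand-in returned no verdict.

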